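Sweep the offcuts off the luthier's bench

TASK

Clear the three wood offcuts off the guitar maker's bench: with your fingertips sweep the tapered wedge, the square block and the round plug across the bench top and over its far edge, so that all three drop into the scrap box hung there. Only push them, never pick one up, and leave the guitar pickup, the block plane and the wax tin where they are.

Things in the scene. Friction and masses are not known exactly. Their poses are not given: they have to be found in the camera images.
- wedge: loose offcut of bare wood, flat tapered wedge 72 mm long (its x axis), 14 mm thick, about 43 mm wide at its -x end and 27 mm at its +x end, 18 to 37 g. Lies flat on the bench. Origin: centre of its underside, within 2 mm of the middle of the outline.
- block: loose offcut of bare wood, square block 46 x 46 mm, 25 mm high, 20 to 42 g. Origin: centre of its underside; x and y along its sides.
- plug: loose offcut of bare wood, round hole-saw plug 44 mm in diameter, 22 mm high, with a small dark pilot hole in its top, 15 to 31 g. Stands flat on the bench. Origin: centre of its underside.
- pickup: guitar pickup, not scrap: black block 69 x 38 mm, 19 mm high, with two rows of steel pole pieces, on a brass base strip 83 x 16 mm (long side along its x axis). Loose; it lies in one row with the offcuts, in any place of the row. Origin: centre of its underside.
- plane: small block plane, loose, 0.65 kg: dark steel sole 160 (along x) x 50 mm, brass lever cap and wooden front knob, about 60 mm high. Stands at one end of the row. Origin: centre of its underside.
- tin: flat round metal tin of wax, loose, 86 mm in diameter, 32 mm high. Stands at the other end of the row. Origin: centre of its underside.
- scrap_box: open-topped plywood box fixed against the far (+x) edge of the bench, anywhere along it: 210 mm deep (x), 400 mm wide (y), 120 mm high outside, walls and floor 9 mm, on two steel brackets, axes along the world's; a few thin scraps lie on its floor. Origin: centre of its underside, 150 mm below the bench top (z = 0) and 106 mm beyond the bench edge.
- box_mouth (a point): centre of the scrap box's open mouth (382 mm wide along y, 192 mm along x), level with its rim, 30 mm below the bench top. The box's near wall stands 1 mm off the bench edge, which is straight and square, along y at world x = 0.66. The bench top is flat, and bare between the row of things and the edge.

How it is judged:
By the outcome, as a careful person would: the job done as asked, in the order asked, and still so for the second after the job is handed in, with the robot touching nothing.
It also fails if it takes over 58 s, if anything falls off the work surface, if the arm or the gripper's body presses on something with over 40 N, if the wrist force passes 120 N, or if a joint passes its speed limit or range.

ROBOT

A 6-joint arm with a two-finger parallel gripper is mounted at the origin on the work surface. World frame = base frame: x ahead of the robot, y to its left, z up, the work surface at z = 0. Lengths are in m, angles in degrees, forces in N, time in s.
With the tool pointing down it reaches from about 0.375 to 0.925 m from the base axis. Payload 5.7 kg.
Tool frame: the origin (TCP) lies between the finger pads; the fingertips stand r.nose_length ahead of it and the grasp point (between the pads) lies 6 mm ahead of it (r.nose_length is the distance from the TCP to the fingertips, in m); z points along the fingers, y is the line along which they close (so a half turn about z gives the same grasp; the last joint's range is limited). The gripper opens to 88 mm and grips with 3 to 60 N. Pads are 20 mm wide; open, the fingers measure 115 mm over their backs; the gripper's body (75 mm by 178 mm) begins 61 mm behind the grasp point.
Start: joints at [69.723, 20.558, 86.54, -0, 72.909, -6.595], TCP at [0.142, 0.583, 0.248] pointing down, gripper open.
Joint ranges: [-170.27, 170.27], [-57.76, 135], [12.27, 136.19], [-55.21, 235.2], [11.17, 155.16], [-170.74, 170.74]. Speed limits (degrees/s): [136.94, 136.94, 180, 180, 180, 180].

INTERFACE

Orientations are given as a 3x3 rotation matrix whose columns are the frame's x, y, z axes.
In Python, from plant import r gives the robot as it stands.
- The arm moves only by the shell command python3 -m jog 'ROWS' [FORCE]. ROWS is JSON, a list of rows, each an object with "slide": the shift along the tool's x, y, z scaled (see below), a list of three; "rot": the turn, a rotation vector about the tool's x, y, z scaled (see below), a list of three; "jaw": the closure, from 0 (fully open) to 1 (shut). A call has 1 to 10 rows; each row shifts and turns the commanded pose from where the row before left it, along the tool's axes as they then stand; what a row does not reach is not made up. The controller multiplies each number of a shift by 0.04 m and each number of a turn by 4 degrees. A row lasts 1/10 s, in which the tool goes at most 50 mm and 8.59 degrees, less where a joint would pass 70% of its speed; a pose out of reach is approached as far as the arm can. A call with a number of a shift or a turn outside -1 to 1 is refused whole. A call with a gripper value outside its range is refused whole. The fingers move at their own pace and stop on an object; FORCE is the grip in N (left out, the last holds). Time passes only in rows, so rows that do not move let the fingers close. It gives the time, the measured TCP pose, the force, the opening and the grip force at its end, in the units of the state.
- r.read_state(): the state, without advancing time (a new reading comes with each control period).
- r.capture(name): name is "side" or "top" or "wrist"; returns a dict with "frame" (480x640x3 uint8, red, green, blue), "z_map" (480x640 float32, m along the optical axis (not along the pixel's ray), 0 where there is no reading), "mtx" (3x3 intrinsics, pixels), "R" (3x3) and "t" (3): a world point X has camera coordinates R X + t. Camera axes: x right, y down, z forward; pixel columns grow to the right and rows downward; lengths in m; the calibration is good to about 2 mm. A picture is of the moment at which its call begins.
- r.finish_job(): hands the job in; it is judged then, once.
Trained networks look in the newest picture that a camera, given by its name, has taken for a name from the list of things; names that differ only in an ending like _2 or _b are one class to them, and where a whole thing is asked for, a point or a joint stands for the part that bears it (a point fixed in the world has none). Each returns a list of dicts, best first, with "score" (0 to 1); they miss things now and then, are a little off and sometimes report something else, mostly with a low value. They report only what shows in the picture. A call takes as long as a camera call.
- r.spot_in(camera, query): "box" ([centre column, centre row, width, height] in pixels, round what is visible of it).
- r.cut_out(camera, query): "pixels" (480x640 bool, what is visible of it) and "box" ([centre column, centre row, width, height] in pixels, round what is visible of it).
- r.tip_of(camera, query): "at" ([column, row] in pixels: a listed point, or the origin of a listed thing).
The state is a dict: "time_s": time; "q": joint angles; "joint_velocities": joint speeds; "joint_efforts": joint torques, N m; "ee_pos": TCP position; "ee_rot": TCP orientation; "wrist_force": force on the tool from outside, world axes, zero at the start; "moment": the same for the moment, N m; "grip_width": finger opening in m; "grip_force": force on a finger pad.
Only numpy, scipy, OpenCV 4.12 (cv2) and the standard library are available. Lean on these libraries where they do the work, as an engineer would, in place of code of your own. Each camera call takes 0.05 s, during which the arm holds its last target. There are 200 camera calls.

## Working session

There is one attempt and no reset: what is moved stays moved. The work goes in short steps, Python scripts to look and compute and a shell command to move; the robot and the scene stay as the last step left them, time stands still between calls to the robot, and variables do not carry over. Pictures are saved under pics/ and viewed, at most 10 in all, crops included, and the job is handed in when it is done.

```bash
mkdir -p pics
cat > h.py <<'E'
from plant import r
import numpy as np, cv2
def world(c,u,v,z=None):
    K=c["mtx"];d=c["z_map"][int(round(v)),int(round(u))]
    ray=np.linalg.inv(K)@[u,v,1]
    R,t=c["R"],c["t"]; o=-R.T@t; w=R.T@ray
    s=d if z is None else (z-o[2])/w[2]
    return o+s*w
E
python3 - <<'E'
from h import *
s=r.read_state(); print(s["ee_pos"],np.round(s["ee_rot"],3).tolist(),r.nose_length,s["grip_width"],s["time_s"])
c=r.capture("top"); cv2.imwrite("pics/top.png",c["frame"][...,::-1])
for n,h in dict(wedge=.014,block=.025,plug=.022,pickup=.019,plane=.03,tin=.032,scrap_box=-.03).items():
    for m in r.cut_out("top",n)[:2]:
        p=m["pixels"].astype(np.uint8); cs=max(cv2.findContours(p,0,1)[0],key=cv2.contourArea)
        pts=np.array([world(c,*q[0],z=h)[:2] for q in cs],np.float32)
        rc=cv2.minAreaRect(pts); print(n,round(m["score"],2),np.round(m["box"]),"ctr",np.round(rc[0],3),np.round(rc[1],3),round(rc[2],1),"min",pts.min(0).round(3),"max",pts.max(0).round(3))
    t=r.tip_of("top",n)[:1]
    if t: print("  tip",world(c,*t[0]["at"],z=0).round(3),round(t[0]["score"],2))
for t in r.tip_of("top","box_mouth")[:2]: print("mouth",t,world(c,*t["at"],z=-.03))
E
```

```text
[0.14170231 0.58238358 0.24683275] [[-0.972, 0.236, -0.001], [0.236, 0.972, -0.002], [0.0, -0.002, -1.0]] 0.025 0.08768813473106024 0.0
wedge 0.96 [400. 289.  35.  22.] ctr [ 0.511 -0.129] [0.04  0.076] 9.4 min [ 0.487 -0.166] max [ 0.534 -0.092]
  tip [ 0.52  -0.131  0.   ] 0.57
block 0.58 [332. 273.  27.  30.] ctr [0.547 0.009] [0.05  0.047] 56.3 min [ 0.518 -0.02 ] max [0.574 0.039]
plug 0.91 [249. 278.  23.  20.] ctr [0.538 0.176] [0.041 0.043] 0.0 min [0.518 0.154] max [0.558 0.197]
  tip [0.535 0.175 0.   ] 0.67
pickup 0.74 [472. 274.  34.  32.] ctr [ 0.542 -0.279] [0.039 0.081] 25.4 min [ 0.513 -0.317] max [ 0.575 -0.241]
  tip [ 0.55  -0.277  0.   ] 0.94
plane 0.82 [169. 296.  38.  80.] ctr [0.499 0.332] [0.158 0.058] 9.0 min [0.42  0.292] max [0.58 0.37]
  tip [0.503 0.34  0.   ] 0.82
tin 0.91 [546. 294.  48.  41.] ctr [ 0.503 -0.427] [0.091 0.085] 62.5 min [ 0.459 -0.473] max [ 0.544 -0.382]
tin 0.41 [397. 290.  34.  24.] ctr [ 0.515 -0.125] [0.04  0.072] 19.5 min [ 0.488 -0.163] max [ 0.532 -0.091]
  tip [ 0.5   -0.433  0.   ] 0.89
scrap_box 0.89 [363. 170. 193. 102.] ctr [ 0.766 -0.063] [0.21 0.4 ] 0.0 min [ 0.661 -0.263] max [0.871 0.137]
  tip [ 0.739 -0.05   0.   ] 0.64
mouth {'at': [364.4, 168.8], 'score': 0.63} [ 0.7668323  -0.06493957 -0.03      ]
```

View pics/top.png

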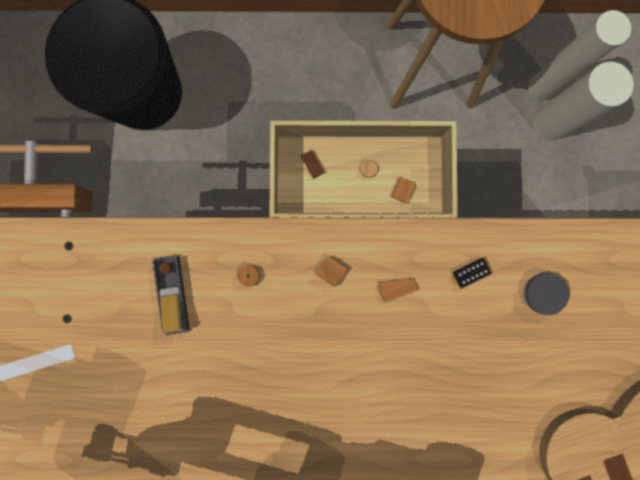

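The picture shows, left to right, the plane (170,293), plug (249,275), block (332,270), wedge (398,289), pickup (472,272) and tin (546,293). The box mouth spans columns 270–457, so the plug has to go diagonally. I'll go over the row, fingers partly closed to form a two-point pusher.

```bash
python3 -m jog '[{"slide":[0,0,0],"rot":[0,0,-0.85],"jaw":0.7},{"slide":[0,0,0],"rot":[0,0,-0.85],"jaw":0.7},{"slide":[0,0,0],"rot":[0,0,-0.85],"jaw":0.7},{"slide":[0,0,0],"rot":[0,0,-0.85],"jaw":0.7},{"slide":[-0.8,-0.8,0],"rot":[0,0,0],"jaw":0.7},{"slide":[-0.8,-0.8,0],"rot":[0,0,0],"jaw":0.7},{"slide":[-0.8,-0.8,0],"rot":[0,0,0],"jaw":0.7},{"slide":[-0.8,-0.8,0],"rot":[0,0,0],"jaw":0.7},{"slide":[-0.8,-0.8,0],"rot":[0,0,0],"jaw":0.7},{"slide":[-0.8,-0.8,0],"rot":[0,0,0],"jaw":0.7}]' 20
python3 -m jog '[{"slide":[-0.8,-0.8,0],"rot":[0,0,0],"jaw":0.7},{"slide":[-0.8,-0.8,0],"rot":[0,0,0],"jaw":0.7},{"slide":[0,-1,0],"rot":[0,0,0],"jaw":0.7},{"slide":[0,-1,0],"rot":[0,0,0],"jaw":0.7},{"slide":[0,-1,0],"rot":[0,0,0],"jaw":0.7},{"slide":[0,-1,0],"rot":[0,0,0],"jaw":0.7},{"slide":[0,-1,0],"rot":[0,0,0],"jaw":0.7},{"slide":[0,-1,0],"rot":[0,0,0],"jaw":0.7},{"slide":[0,-1,0],"rot":[0,0,0],"jaw":0.7},{"slide":[0,0,0],"rot":[0,0,0],"jaw":0.7}]'
python3 - <<'E'
from h import *
c=r.capture("wrist"); cv2.imwrite("pics/w1.png",c["frame"][...,::-1])
s=r.read_state(); print(s["ee_pos"],np.round(s["ee_rot"],3).tolist(),s["grip_width"],s["time_s"])
for n,h in dict(wedge=.014,block=.025,plug=.022,pickup=.019).items():
    for m in r.cut_out("wrist",n)[:1]:
        p=m["pixels"].astype(np.uint8); cs=max(cv2.findContours(p,0,1)[0],key=cv2.contourArea)
        pts=np.array([world(c,*q[0],z=h)[:2] for q in cs],np.float32)
        rc=cv2.minAreaRect(pts); print(n,round(m["score"],2),np.round(m["box"]),"ctr",np.round(rc[0],3),np.round(rc[1],3),round(rc[2],1),"min",pts.min(0).round(3),"max",pts.max(0).round(3))
        print(cv2.approxPolyDP(pts,.008,True).round(3).reshape(-1,2).tolist())
E
```

```text
time_s: 1.8
ee_pos: [0.3347, 0.3894, 0.2479]
ee_rot: [[-1.0, 0.001, 0.0], [0.001, 1.0, 0.0], [-0.0, 0.0, -1.0]]
wrist_force: [-0.2, -0.1, 0.8]
grip_width: 0.0268
grip_force: 0.0
time_s: 2.8
ee_pos: [0.3974, 0.0428, 0.248]
ee_rot: [[-1.0, 0.006, 0.001], [0.006, 1.0, -0.002], [-0.001, -0.002, -1.0]]
wrist_force: [0.4, 0.5, 0.4]
grip_width: 0.0265
grip_force: 0.0
[0.39733874 0.044745   0.24790001] [[-1.0, 0.006, 0.001], [0.006, 1.0, -0.0], [-0.001, -0.0, -1.0]] 0.026585411493767364 2.85
block 0.64 [302. 336.  13.  52.] ctr [0.516 0.019] [0.019 0.011] 89.7 min [0.51 0.01] max [0.521 0.029]
[[0.5099999904632568, 0.010999999940395355], [0.5210000276565552, 0.010999999940395355], [0.5210000276565552, 0.028999999165534973]]
pickup 0.57 [ 73. 316.  45.  11.] ctr [ 0.515 -0.256] [0.018 0.053] 2.5 min [ 0.506 -0.282] max [ 0.524 -0.229]
[[0.5199999809265137, -0.2290000021457672], [0.5059999823570251, -0.25], [0.5230000019073486, -0.28200000524520874]]
```

View pics/w1.png

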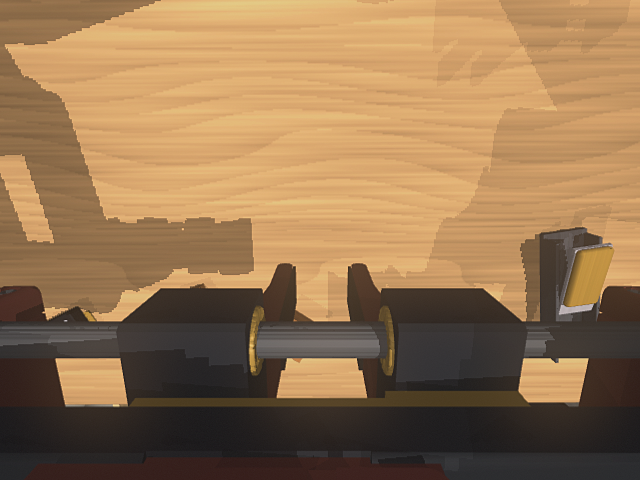

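The wrist camera faces away from the row: the fingers are at (320,320) and only the plane is well in view, at (575,275). The first top picture, enlarged, will do.

Run:
```python
import cv2
i=cv2.imread("pics/top.png")[245:315,230:430]
cv2.imwrite("pics/crop.png",cv2.resize(i,None,fx=4,fy=4,interpolation=cv2.INTER_CUBIC))
```

```text
(no output)
```

View pics/crop.png

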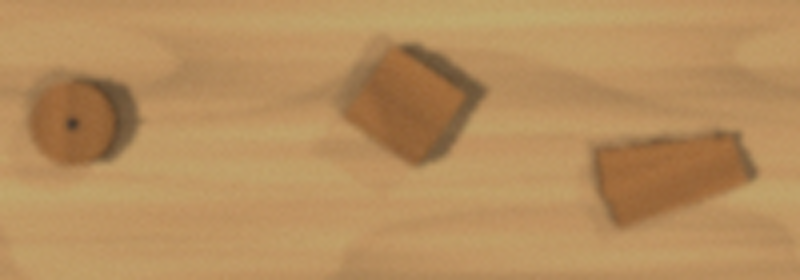

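The wedge's wide end is on the left. Its near face runs from (620,228) to (755,178) in the crop, about 20° off square, so it will swing flush against the fingers. The block is turned about 35°. Wedge first: get behind it and down.

```bash
python3 -m jog '[{"slide":[-0.3,-0.86,0],"rot":[0,0,0],"jaw":0.7},{"slide":[-0.3,-0.86,0],"rot":[0,0,0],"jaw":0.7},{"slide":[-0.3,-0.86,0],"rot":[0,0,0],"jaw":0.7},{"slide":[-0.3,-0.86,0.3],"rot":[0,0,0],"jaw":0.7},{"slide":[-0.25,-0.86,0.5],"rot":[0,0,0],"jaw":0.7},{"slide":[0,0,1],"rot":[0,0,0],"jaw":0.7},{"slide":[0,0,1],"rot":[0,0,0],"jaw":0.7},{"slide":[0,0,1],"rot":[0,0,0],"jaw":0.7},{"slide":[0,0,0.8],"rot":[0,0,0],"jaw":0.7},{"slide":[0,0,0.5],"rot":[0,0,0],"jaw":0.7}]'
python3 -m jog '[{"slide":[0,0,0.2],"rot":[0,0,0],"jaw":0.7},{"slide":[0,0,0],"rot":[0,0,0],"jaw":0.7},{"slide":[0,0,0],"rot":[0,0,0],"jaw":0.7}]'
```

```text
time_s: 4.05
ee_pos: [0.4543, -0.1235, 0.0413]
ee_rot: [[-1.0, -0.001, -0.003], [-0.001, 1.0, 0.001], [0.003, 0.001, -1.0]]
wrist_force: [-1.0, 0.5, -0.1]
grip_width: 0.0262
grip_force: 0.0
time_s: 4.35
ee_pos: [0.4557, -0.1252, 0.0363]
ee_rot: [[-1.0, 0.0, 0.001], [0.0, 1.0, -0.0], [-0.001, -0.0, -1.0]]
wrist_force: [-0.4, -0.2, 0.3]
grip_width: 0.0264
grip_force: 0.0
```

```bash
python3 -m jog '[{"slide":[0,0,0.15],"rot":[0,0,0],"jaw":0.7},{"slide":[0,0,0],"rot":[0,0,0],"jaw":0.7},{"slide":[-0.25,0,0],"rot":[0,0,0],"jaw":0.7},{"slide":[-0.25,0,0],"rot":[0,0,0],"jaw":0.7},{"slide":[-0.25,0,0],"rot":[0,0,0],"jaw":0.7},{"slide":[-0.25,0,0],"rot":[0,0,0],"jaw":0.7},{"slide":[-0.25,0,0],"rot":[0,0,0],"jaw":0.7},{"slide":[-0.25,0,0],"rot":[0,0,0],"jaw":0.7},{"slide":[-0.25,0,0],"rot":[0,0,0],"jaw":0.7},{"slide":[-0.25,0,0],"rot":[0,0,0],"jaw":0.7}]'
python3 - <<'E'
from h import *
c=r.capture("top"); cv2.imwrite("pics/t2.png",cv2.resize(c["frame"][110:330,220:500,::-1],None,fx=2.5,fy=2.5))
E
```

```text
time_s: 5.35
ee_pos: [0.5357, -0.1256, 0.0296]
ee_rot: [[-1.0, 0.001, -0.0], [0.001, 1.0, -0.0], [0.0, -0.0, -1.0]]
wrist_force: [0.6, -0.0, -0.0]
grip_width: 0.0262
grip_force: 0.1
```

View pics/t2.png

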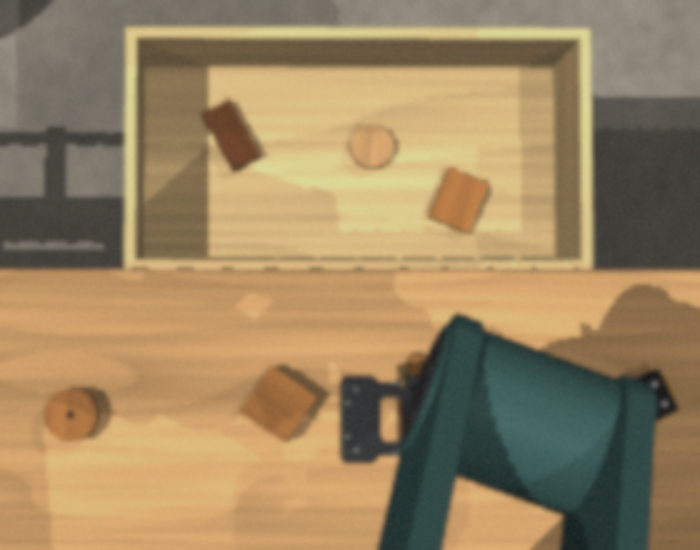

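The arm hides most of it, but the wedge's left end at (415,360) is ahead of the fingers. The block (283,402) and pickup are untouched. I'll push on over the edge.

```bash
python3 -m jog '[{"slide":[-0.3,0,0],"rot":[0,0,0],"jaw":0.7},{"slide":[-0.35,0,0],"rot":[0,0,0],"jaw":0.7},{"slide":[-0.4,0,0],"rot":[0,0,0],"jaw":0.7},{"slide":[-0.4,0,0],"rot":[0,0,0],"jaw":0.7},{"slide":[-0.4,0,0],"rot":[0,0,0],"jaw":0.7},{"slide":[-0.4,0,0],"rot":[0,0,0],"jaw":0.7},{"slide":[-0.4,0,0],"rot":[0,0,0],"jaw":0.7},{"slide":[-0.4,0,0],"rot":[0,0,0],"jaw":0.7},{"slide":[-0.4,0,0],"rot":[0,0,0],"jaw":0.7},{"slide":[-0.4,0,0],"rot":[0,0,0],"jaw":0.7}]'
python3 -m jog '[{"slide":[0,0,0],"rot":[0,0,0],"jaw":0.7},{"slide":[0,0,0],"rot":[0,0,0],"jaw":0.7},{"slide":[0.5,0,-1],"rot":[0,0,0],"jaw":0.7},{"slide":[0.7,0,-1],"rot":[0,0,0],"jaw":0.7},{"slide":[1,0,-0.5],"rot":[0,0,0],"jaw":0.7},{"slide":[1,0,0],"rot":[0,0,0],"jaw":0.7},{"slide":[1,0,0],"rot":[0,0,0],"jaw":0.7},{"slide":[1,0,0],"rot":[0,0,0],"jaw":0.7},{"slide":[0.6,0,0],"rot":[0,0,0],"jaw":0.7},{"slide":[0,0,0],"rot":[0,0,0],"jaw":0.7}]'
python3 - <<'E'
from h import *
c=r.capture("top"); cv2.imwrite("pics/t3.png",cv2.resize(c["frame"][110:330,220:500,::-1],None,fx=2.5,fy=2.5))
for n,h in dict(block=.025,plug=.022,pickup=.019).items():
    for m in r.cut_out("top",n)[:2]:
        p=m["pixels"].astype(np.uint8); cs=max(cv2.findContours(p,0,1)[0],key=cv2.contourArea)
        pts=np.array([world(c,*q[0],z=h)[:2] for q in cs],np.float32)
        print(n,round(m["score"],2),np.round(m["box"]),np.round(cv2.minAreaRect(pts),3) if 0 else cv2.minAreaRect(pts))
E
```

```text
time_s: 6.4
ee_pos: [0.6897, -0.1257, 0.0295]
ee_rot: [[-1.0, 0.002, -0.0], [0.002, 1.0, -0.0], [0.0, -0.0, -1.0]]
wrist_force: [0.2, 1.0, -1.0]
grip_width: 0.0263
grip_force: 0.0
time_s: 7.4
ee_pos: [0.4514, -0.1241, 0.1293]
ee_rot: [[-1.0, 0.003, -0.005], [0.003, 1.0, 0.002], [0.005, 0.002, -1.0]]
wrist_force: [0.4, 0.4, -0.4]
grip_width: 0.0265
grip_force: 0.0
block 0.86 [332. 275.  30.  28.] ((0.5473166108131409, 0.007392659783363342), (0.0452905036509037, 0.04625872150063515), 54.34176254272461)
plug 0.91 [249. 278.  21.  17.] ((0.5378957390785217, 0.17474929988384247), (0.04060032218694687, 0.04475793242454529), 0.0014396270271390676)
pickup 0.69 [472. 273.  40.  27.] ((0.5439992547035217, -0.27787888050079346), (0.03974528610706329, 0.08012238889932632), 25.109397888183594)
```

View pics/t3.png

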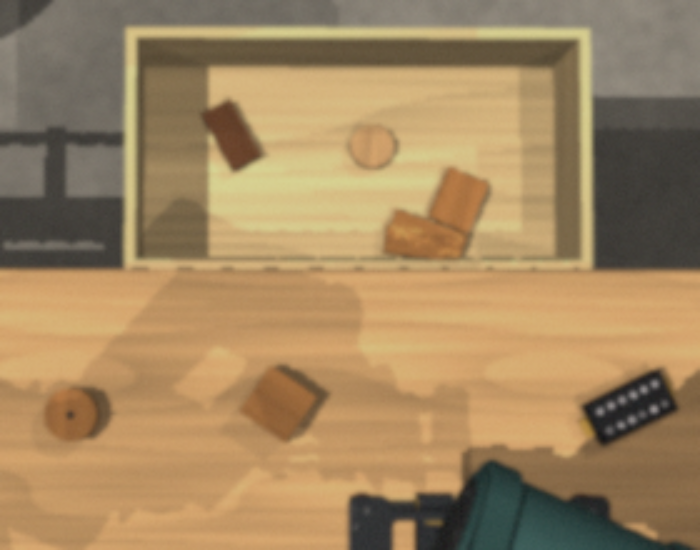

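The wedge is in the box (430,235) and the rest is unmoved. Next is the block at (0.547,0.007), with a side normal at −36°, so I'll turn the tool to match and push flush. It will end near y ≈ −0.1, inside the mouth.

```bash
python3 -m jog '[{"slide":[-0.24,0.82,0],"rot":[0,0,0],"jaw":0.7},{"slide":[-0.24,0.82,0],"rot":[0,0,0],"jaw":0.7},{"slide":[-0.24,0.82,0],"rot":[0,0,0],"jaw":0.7},{"slide":[-0.24,0.82,0],"rot":[0,0,0],"jaw":0.7},{"slide":[-0.24,0.82,0],"rot":[0,0,0],"jaw":0.7},{"slide":[0,0,0],"rot":[0,0,1],"jaw":0.7},{"slide":[0,0,0],"rot":[0,0,1],"jaw":0.7},{"slide":[0,0,0],"rot":[0,0,1],"jaw":0.7},{"slide":[0,0,0],"rot":[0,0,1],"jaw":0.7},{"slide":[0,0,0],"rot":[0,0,1],"jaw":0.7}]'
python3 -m jog '[{"slide":[0,0,0],"rot":[0,0,1],"jaw":0.7},{"slide":[0,0,0],"rot":[0,0,1],"jaw":0.7},{"slide":[0,0,0],"rot":[0,0,1],"jaw":0.7},{"slide":[0,0,0],"rot":[0,0,1],"jaw":0.7},{"slide":[0,0,0],"rot":[0,0,0],"jaw":0.7},{"slide":[0,0,0],"rot":[0,0,0],"jaw":0.7}]'
```

```text
time_s: 8.6
ee_pos: [0.5068, 0.0389, 0.1295]
ee_rot: [[-0.938, 0.345, 0.001], [0.345, 0.938, -0.0], [-0.001, 0.0, -1.0]]
wrist_force: [1.3, 0.2, -1.5]
grip_width: 0.0263
grip_force: 0.0
time_s: 9.2
ee_pos: [0.5061, 0.0386, 0.1295]
ee_rot: [[-0.809, 0.587, 0.0], [0.587, 0.809, -0.0], [-0.0, 0.0, -1.0]]
wrist_force: [-0.1, -0.3, -0.9]
grip_width: 0.0264
grip_force: 0.0
```

```bash
python3 -m jog '[{"slide":[0.25,0,1],"rot":[0,0,0],"jaw":0.7},{"slide":[0,0,1],"rot":[0,0,0],"jaw":0.7},{"slide":[0,0,0.45],"rot":[0,0,0],"jaw":0.7},{"slide":[0,0,0],"rot":[0,0,0],"jaw":0.7},{"slide":[-0.25,0,0],"rot":[0,0,0],"jaw":0.7},{"slide":[-0.25,0,0],"rot":[0,0,0],"jaw":0.7},{"slide":[-0.25,0,0],"rot":[0,0,0],"jaw":0.7},{"slide":[-0.25,0,0],"rot":[0,0,0],"jaw":0.7},{"slide":[-0.25,0,0],"rot":[0,0,0],"jaw":0.7},{"slide":[-0.25,0,0],"rot":[0,0,0],"jaw":0.7}]'
python3 -m jog '[{"slide":[-0.4,0,0],"rot":[0,0,0],"jaw":0.7},{"slide":[-0.4,0,0],"rot":[0,0,0],"jaw":0.7},{"slide":[-0.4,0,0],"rot":[0,0,0],"jaw":0.7},{"slide":[-0.4,0,0],"rot":[0,0,0],"jaw":0.7},{"slide":[-0.4,0,0],"rot":[0,0,0],"jaw":0.7}]'
```

```text
time_s: 10.2
ee_pos: [0.5465, 0.0082, 0.032]
ee_rot: [[-0.808, 0.589, 0.001], [0.589, 0.808, -0.0], [-0.001, 0.0, -1.0]]
wrist_force: [-0.6, -0.1, 0.3]
grip_width: 0.0261
grip_force: 0.1
time_s: 10.7
ee_pos: [0.6113, -0.0392, 0.0316]
ee_rot: [[-0.808, 0.589, 0.0], [0.589, 0.808, -0.0], [-0.0, -0.0, -1.0]]
wrist_force: [-0.4, 0.0, -0.4]
grip_width: 0.0263
grip_force: 0.1
```

```bash
python3 -m jog '[{"slide":[-0.4,0,0],"rot":[0,0,0],"jaw":0.7},{"slide":[-0.4,0,0],"rot":[0,0,0],"jaw":0.7},{"slide":[-0.4,0,0],"rot":[0,0,0],"jaw":0.7},{"slide":[-0.4,0,0],"rot":[0,0,0],"jaw":0.7},{"slide":[-0.4,0,0],"rot":[0,0,0],"jaw":0.7},{"slide":[-0.4,0,0],"rot":[0,0,0],"jaw":0.7},{"slide":[0,0,0],"rot":[0,0,0],"jaw":0.7},{"slide":[0,0,0],"rot":[0,0,0],"jaw":0.7},{"slide":[0.6,0,-1],"rot":[0,0,0],"jaw":0.7},{"slide":[0.6,0,-1],"rot":[0,0,0],"jaw":0.7}]'
python3 -m jog '[{"slide":[1,0,-0.6],"rot":[0,0,0],"jaw":0.7},{"slide":[1,0,0],"rot":[0,0,0],"jaw":0.7},{"slide":[1,0,0],"rot":[0,0,0],"jaw":0.7},{"slide":[1,0,0],"rot":[0,0,0],"jaw":0.7},{"slide":[1,0,0],"rot":[0,0,0],"jaw":0.7},{"slide":[0.5,0.5,0],"rot":[0,0,0],"jaw":0.7},{"slide":[0,0,0],"rot":[0,0,0],"jaw":0.7}]'
python3 - <<'E'
from h import *
c=r.capture("top"); cv2.imwrite("pics/t4.png",cv2.resize(c["frame"][110:330,220:500,::-1],None,fx=2.5,fy=2.5))
for n,h in dict(plug=.022).items():
    for m in r.cut_out("top",n)[:2]:
        p=m["pixels"].astype(np.uint8); cs=max(cv2.findContours(p,0,1)[0],key=cv2.contourArea)
        pts=np.array([world(c,*q[0],z=h)[:2] for q in cs],np.float32)
        print(n,round(m["score"],2),np.round(m["box"]),cv2.minAreaRect(pts))
E
```

```text
time_s: 11.7
ee_pos: [0.6465, -0.0657, 0.1102]
ee_rot: [[-0.808, 0.589, -0.005], [0.589, 0.808, 0.001], [0.005, -0.002, -1.0]]
wrist_force: [0.6, 0.1, 1.3]
grip_width: 0.0264
grip_force: 0.0
time_s: 12.4
ee_pos: [0.4799, 0.0818, 0.1357]
ee_rot: [[-0.81, 0.587, -0.002], [0.587, 0.81, 0.001], [0.002, -0.001, -1.0]]
wrist_force: [0.2, -0.8, -0.6]
grip_width: 0.0263
grip_force: 0.0
plug 0.5 [247. 275.  19.  16.] ((0.544024646282196, 0.18316547572612762), (0.027956947684288025, 0.04447866231203079), 54.669227600097656)
```

View pics/t4.png

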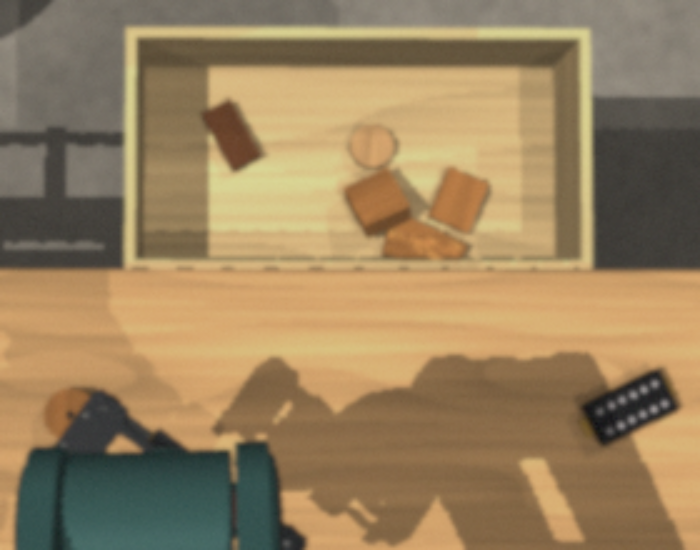

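The block is in the box too (378,202). The plug is still at (70,413). Now the plug: turn to −44° and push diagonally so it leaves the edge near y ≈ 0.06.

```bash
python3 -m jog '[{"slide":[0.42,0.74,0],"rot":[0,0,0],"jaw":0.7},{"slide":[0.42,0.74,0],"rot":[0,0,0],"jaw":0.7},{"slide":[0.42,0.74,0],"rot":[0,0,0],"jaw":0.7},{"slide":[0.42,0.74,0],"rot":[0,0,0],"jaw":0.7},{"slide":[0,0,0],"rot":[0,0,1],"jaw":0.7},{"slide":[0,0,0],"rot":[0,0,1],"jaw":0.7},{"slide":[0,0,0],"rot":[0,0,0],"jaw":0.7},{"slide":[0,0,0],"rot":[0,0,0],"jaw":0.7}]'
```

```text
time_s: 13.3
ee_pos: [0.4989, 0.2139, 0.1355]
ee_rot: [[-0.719, 0.695, -0.0], [0.695, 0.719, -0.0], [-0.0, -0.0, -1.0]]
wrist_force: [0.0, 0.2, -0.6]
grip_width: 0.0262
grip_force: 0.0
```

```bash
python3 -m jog '[{"slide":[0,0,1],"rot":[0,0,0],"jaw":0.7},{"slide":[0,0,1],"rot":[0,0,0],"jaw":0.7},{"slide":[0,0,0.65],"rot":[0,0,0],"jaw":0.7},{"slide":[0,0,0],"rot":[0,0,0],"jaw":0.7},{"slide":[-0.2,0,0],"rot":[0,0,0],"jaw":0.7},{"slide":[-0.2,0,0],"rot":[0,0,0],"jaw":0.7},{"slide":[-0.2,0,0],"rot":[0,0,0],"jaw":0.7},{"slide":[-0.2,0,0],"rot":[0,0,0],"jaw":0.7},{"slide":[-0.2,0,0],"rot":[0,0,0],"jaw":0.7},{"slide":[-0.2,0,0],"rot":[0,0,0],"jaw":0.7}]'
python3 -m jog '[{"slide":[-0.25,0,0],"rot":[0,0,0],"jaw":0.7},{"slide":[-0.3,0,0],"rot":[0,0,0],"jaw":0.7},{"slide":[-0.3,0,0],"rot":[0,0,0],"jaw":0.7},{"slide":[-0.3,0,0],"rot":[0,0,0],"jaw":0.7},{"slide":[-0.3,0,0],"rot":[0,0,0],"jaw":0.7},{"slide":[-0.3,0,0],"rot":[0,0,0],"jaw":0.7}]'
python3 - <<'E'
from h import *
c=r.capture("top"); cv2.imwrite("pics/t5.png",cv2.resize(c["frame"][110:330,220:500,::-1],None,fx=2.5,fy=2.5))
E
```

```text
time_s: 14.3
ee_pos: [0.5336, 0.1806, 0.03]
ee_rot: [[-0.718, 0.696, 0.0], [0.696, 0.718, 0.0], [-0.0, 0.0, -1.0]]
wrist_force: [-0.7, 0.4, 0.0]
grip_width: 0.0264
grip_force: 0.2
time_s: 14.9
ee_pos: [0.5839, 0.1317, 0.0296]
ee_rot: [[-0.718, 0.696, -0.0], [0.696, 0.718, -0.0], [0.0, -0.0, -1.0]]
wrist_force: [-0.2, 0.8, 0.9]
grip_width: 0.0265
grip_force: 0.2
```

View pics/t5.png

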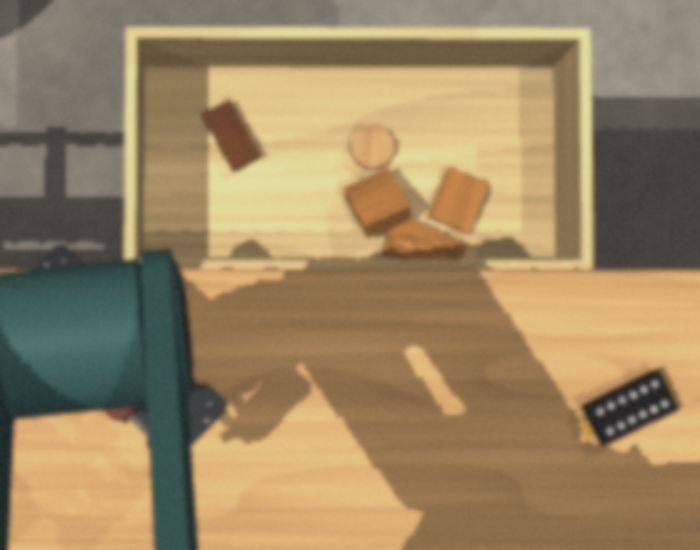

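The arm hides the plug, but none is left behind at its old place (70,413), and the pads feel it between them. I'll finish the push.

```bash
python3 -m jog '[{"slide":[-0.35,0,0],"rot":[0,0,0],"jaw":0.7},{"slide":[-0.4,0,0],"rot":[0,0,0],"jaw":0.7},{"slide":[-0.4,0,0],"rot":[0,0,0],"jaw":0.7},{"slide":[-0.4,0,0],"rot":[0,0,0],"jaw":0.7},{"slide":[-0.4,0,0],"rot":[0,0,0],"jaw":0.7},{"slide":[-0.4,0,0],"rot":[0,0,0],"jaw":0.7},{"slide":[-0.4,0,0],"rot":[0,0,0],"jaw":0.7},{"slide":[-0.4,0,0],"rot":[0,0,0],"jaw":0.7},{"slide":[-0.4,0,0],"rot":[0,0,0],"jaw":0.7},{"slide":[-0.2,0,0],"rot":[0,0,0],"jaw":0.7}]'
python3 -m jog '[{"slide":[0,0,0],"rot":[0,0,0],"jaw":0.7},{"slide":[0,0,0],"rot":[0,0,0],"jaw":0.7},{"slide":[0.5,0,-1],"rot":[0,0,0],"jaw":0.7},{"slide":[0.5,0,-1],"rot":[0,0,0],"jaw":0.7},{"slide":[0.5,-0.7,-0.8],"rot":[0,0,0],"jaw":0.7},{"slide":[0.5,-0.7,-0.8],"rot":[0,0,0],"jaw":0.7},{"slide":[0.5,-0.7,0],"rot":[0,0,0],"jaw":0.7},{"slide":[0.5,-0.7,0],"rot":[0,0,0],"jaw":0.7},{"slide":[0.5,-0.7,0],"rot":[0,0,0],"jaw":0.7},{"slide":[0,0,0],"rot":[0,0,0],"jaw":0.7}]'
python3 - <<'E'
from h import *
c=r.capture("top"); cv2.imwrite("pics/t6.png",cv2.resize(c["frame"][100:340,140:600,::-1],None,fx=1.7,fy=1.7))
for n in ["plug","wedge","block","pickup","plane","tin"]:
    print(n,[(round(m["score"],2),np.round(m["box"]).tolist()) for m in r.spot_in("top",n)[:2]])
E
```

```text
time_s: 15.95
ee_pos: [0.6925, 0.0267, 0.0297]
ee_rot: [[-0.718, 0.696, 0.001], [0.696, 0.718, -0.0], [-0.001, 0.001, -1.0]]
wrist_force: [-0.7, 0.1, 0.1]
grip_width: 0.0266
grip_force: 0.0
time_s: 16.95
ee_pos: [0.4863, 0.0256, 0.1731]
ee_rot: [[-0.719, 0.695, -0.006], [0.695, 0.719, 0.0], [0.005, -0.004, -1.0]]
wrist_force: [-0.5, -0.3, -0.3]
grip_width: 0.0265
grip_force: 0.0
plug [(0.67, [472.0, 274.0, 35.0, 35.0]), (0.66, [324.0, 194.0, 20.0, 19.0])]
wedge [(0.85, [390.0, 204.0, 30.0, 18.0])]
block [(0.97, [372.0, 191.0, 21.0, 24.0])]
pickup [(0.92, [471.0, 274.0, 36.0, 33.0])]
plane []
tin [(0.92, [545.0, 293.0, 47.0, 42.0])]
```

View pics/t6.png

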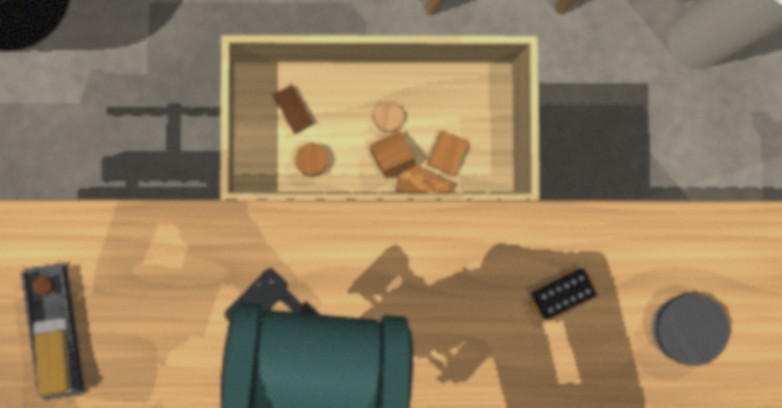

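All three offcuts are in the box: plug (313,158), block (393,155) and wedge (425,181). The plane, pickup and tin are where they were, and the arm touches nothing.

```bash
python3 -c "
from plant import r
print(r.finish_job())"
```

```text
the job is handed in; nothing more can be done
None
```

I pushed the wedge, then the block, then the plug over the far edge into the scrap box, left the pickup, plane and tin where they were, and handed the job in at about 17 s.

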